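# Close the extractor filter case and hold its bayonet cap halfway

## Task

Close the dust extractor's hinged filter case by swinging the open half shell home until the seam meets edge to edge, then set the orange bayonet cap over the neck and turn it clockwise halfway along its slots, so that its bar points at the red half-way marks, and finish still gripping it there. Do not let it run on into the lock, because once it clicks it only comes off with the release key and I want to check the seam first. Leave the screw tin, glue bottle, brush and folding rule where they are.

Things in the scene. Friction and masses are not known exactly. Their poses are not given: they have to be found in the camera images.
- case: Upright round dust-filter case screwed to the bench, body 96 mm across, 100 mm tall to its shoulder, black foot 132 mm across. Origin: centre of the foot's underside, on the upright axis; z up. Seam in the y-z plane: the fixed light grey half is at +x (black hose stub there, to x = 92 mm), the swinging half closes on the -x side, towards the robot. Axes turn with the case.
- case_rim (a point): Centre of the neck's rim, on the case axis, 125 mm above the bench. Closed, the two halves form a neck 56 mm across from 100 to 125 mm, rim bevelled. A black sealing disc in it stands 8 mm above the rim and springs straight down: 3 N to start, about 8 N when level with the rim.
- stud (a point): Tip of the bayonet stud on the fixed half, 33.5 mm from the axis along case +x, 116 mm above the bench. Round, 6 mm thick, sticking 5.5 mm out of the neck. Its twin is across the neck, on the swinging half (case -x when closed).
- half_mark (a point): Red half-way mark on the shoulder of the fixed half, 41.5 mm from the axis, 45 degrees clockwise of the stud seen from above. Its twin is across the neck, on the swinging half.
- shell (a joint): Opening angle of the darker grey swinging half, rad: 0 = closed edge to edge (hard stop), grows as it opens towards the robot, at most 1.6. It stays where left (friction 0.06 N m) and nothing latches it until the cap is on.
- shell_hinge (a point): Point on the upright hinge axis of the swinging half, at case x = 0, y = +54 mm, 96 mm above the bench. Closing turns the half anticlockwise seen from above.
- tab (a point): Top of the outer face of the orange thumb tab on the swinging half's free edge, 96 mm above the bench, 126 mm from the hinge axis; at case x = -8, y = -72 mm when closed. The tab is an upright plate, 8 mm thick, 24 mm wide, reaching 36 mm down. Push its outer face (this side) to close, or pinch it from above.
- cap: Loose orange bayonet cap, about 100 g, standing on its skirt. Origin: centre of the skirt's underside, z up; x along the grip bar. Skirt 76 mm across outside, 59 mm inside. Inside are two J slots, half a turn apart (fits either way round): entries 12 mm wide, open below, under the bar's two ends, so it goes on with the bar in line with the studs.
- cap_bar (a point): Middle of the top of the cap's grip bar, 51.5 mm above the cap's origin, on its axis. The bar is 64 mm long along the cap's x, 14 mm thick, 24 mm high above the cap's flat top, with a white stripe along it. Grip across the 14 mm.
- disc (a joint): How far the sprung sealing disc is pressed down, m: 0 free, 0.008 with the cap's under-face (22 mm above its origin) on the rim: cap origin then 103 mm above the bench. Pressed to 103 to 105 mm the cap turns, clockwise only: run 90 degrees, half-way 45. Once turned, if eased up, it rests against the studs at 106 mm. From 83 degrees the studs drop into the lock.
- screw_tin: Bystander: open metal tin of screws, 67 mm across, 32 mm tall; origin at the centre of its underside.
- glue_bottle: Bystander: white glue bottle with red nozzle, 53 mm across, 168 mm tall; origin at the centre of its underside.
- dust_brush: Bystander: flat bench brush, 160x44x14 mm, lying along its x; origin at the centre of its underside.
- folding_rule: Bystander: yellow folded rule, 16x203x13 mm, lying along its y; origin at the centre of its underside.

How it is judged:
On the way, in this order (a step that is already met when the one before it is completed fails the run):
1. the swinging half shell is closed edge to edge (value of joint shell below 0.03 rad), for 0.2 s.
2. the cap is down over the neck of the closed case, its bar in line with the studs (value of joint shell below 0.03 rad and horizontal distance between cap and case below 0.004 m and z of cap in the frame of case below 0.11 m and angle between the x axis of cap and the x axis of case, either way round below 0.3 rad), for 0.05 s.
At the end, for the whole second after the job is handed in: Half shell closed (under 0.03 rad); cap level on the neck, origin 100.5 to 107.5 mm above the bench and within 4 mm of the case axis; its bar 33 to 57 degrees clockwise of the studs; at rest; the fingers still gripping it with more than 2 N (value of joint shell below 0.03 rad and horizontal distance between cap and case below 0.004 m and z of cap in the frame of case between 0.1005 and 0.1075 m and angle between cap's own z axis and vertical below 0.08 rad and angle between the x axis of cap and the x axis of case, either way round between 0.575 and 0.995 rad and contact force between the fingers and cap above 2 N and linear speed of cap below 0.02 m/s); the arm keeps its last pose, push and grip.
It fails at once if the cap is turned on into the lock (horizontal distance between cap and case below 0.006 m and z of cap in the frame of case below 0.112 m and angle between the x axis of cap and the x axis of case, either way round above 1.25 rad).
It fails at once if the screw tin is disturbed (distance of screw_tin from where it was at the start of the episode above 0.03 m).
It fails at once if the glue bottle is disturbed (distance of glue_bottle from where it was at the start of the episode above 0.03 m).
It fails at once if the brush is disturbed (distance of dust_brush from where it was at the start of the episode above 0.03 m).
It fails at once if the folding rule is disturbed (distance of folding_rule from where it was at the start of the episode above 0.03 m).
It also fails if it takes over 64 s, if anything falls off the work surface, if the arm or the gripper's body presses on something with over 40 N, if the wrist force passes 120 N, or if a joint passes its speed limit or range.

## Robot

A 6-joint arm with a two-finger parallel gripper is mounted at the origin on a cart in front of the work surface, level with it; the furniture and walls round the work are solid. World frame = base frame: x ahead of the robot, y to its left, z up, the work surface at z = 0. Lengths are in m, angles in rad, forces in N, time in s.
With the tool pointing down it reaches from about 0.375 to 0.9 m from the base axis. Payload 3.1 kg.
Tool frame: the origin (TCP) lies at the very end of the fingers, on their centre line; the grasp point (between the pads) lies 19 mm behind it; z points along the fingers, y is the line along which they close (so a half turn about z gives the same grasp; the last joint's range is limited). The gripper opens to 87 mm and grips with 3 to 60 N. Pads are 19 mm wide; open, the fingers measure 117 mm over their backs; the gripper's body (75 mm by 190 mm) begins 51 mm behind the grasp point.
Start: joints at [-1.317, 0.527, 1.433, -0, 1.181, -0.178], TCP at [0.262, -0.567, 0.223] pointing down, gripper open.
Joint ranges: [-3.08, 3.08], [-0.75, 2.2], [0.22, 2.44], [-1.43, 4.57], [0, 2.65], [-2.85, 2.85]. Speed limits (rad/s): [2.79, 2.79, 3.14, 3.14, 3.14, 3.14].

## Interface

Orientations are given as a unit quaternion [w, x, y, z].
In Python, from station import robot, viewer gives the robot as it stands.
- The arm moves only by the shell command python3 -m pendant 'ROWS' [FORCE]. ROWS is JSON, a list of rows, each a list of 7 numbers: the opening in per cent of the stroke, from 0 (shut) to 100 (fully open), then the shift along the tool's x, y, z in mm, then the turn, a rotation vector about the tool's x, y, z in rad. In form: [[claw, tx, ty, tz, ax, ay, az], ...]. A call has 1 to 5 rows; each row shifts and turns the commanded pose from where the row before left it, along the tool's axes as they then stand; what a row does not reach is not made up. A row lasts 1/8 s, in which the tool goes at most 62.5 mm and 10.7 degrees, less where a joint would pass 70% of its speed; a pose out of reach is approached as far as the arm can. A call with a gripper value outside its range is refused whole. The fingers move at their own pace and stop on an object; FORCE is the grip in N (left out, the last holds). Time passes only in rows, so rows that do not move let the fingers close. It gives the time, the measured TCP pose, the force and the opening at its end, in the units of the state.
- robot.sense(): the state, without advancing time (a new reading comes with each control period).
- viewer.get_image(name): name is "side" or "top" or "wrist"; returns a dict with "img" (420x560x3 uint8, blue, green, red), "z_map" (420x560 float32, m along the optical axis (not along the pixel's ray), 0 where there is no reading), "K" (3x3 intrinsics, pixels), "rvec" (rotation vector, rad) and "tvec" (3), from world to camera coordinates, as OpenCV has them; the wrist camera has in their place "tool_from_camera" (4x4, takes a point from camera to tool coordinates, whose origin is the TCP and whose axes are the flange's). Camera axes: x right, y down, z forward; pixel columns grow to the right and rows downward; lengths in m; the calibration is good to about 2 mm. A picture is of the moment at which its call begins: read the wrist's pose just before it.
- robot.hand_in(): hands the job in, once; it reports no verdict.
The state is a dict: "t": time; "joint_pos": joint angles; "dq": joint speeds; "joint_efforts": joint torques, N m; "position": TCP position; "ee_rot": TCP orientation; "wrist_force": force on the tool from outside, world axes, zero at the start; "moment": the same for the moment, N m; "width": opening from 0.0 (shut) to 1.0 (fully open).
Only numpy, scipy, OpenCV 4.12 (cv2) and the standard library are available. Lean on these libraries where they do the work, as an engineer would, in place of code of your own. Each camera call takes 0.05 s, during which the arm holds its last target. There are 200 camera calls.

## Working session

There is one attempt and no reset: what is moved stays moved. The work goes in short steps, Python scripts to look and compute and a shell command to move; the robot and the scene stay as the last step left them, time stands still between calls to the robot, and variables do not carry over. Pictures are saved under pics/ and viewed, on a budget of 10 in all, crops included, one or two more only if the job needs it, and the job is handed in when it is done.

```bash
ls; mkdir -p pics
cat > h.py <<'E'
import numpy as np, cv2
from scipy.spatial.transform import Rotation as R
from station import robot, viewer
def shot(name,fn=None):
    s=robot.sense(); d=viewer.get_image(name); d['s']=s
    if fn:
        cv2.imwrite('pics/'+fn+'.png',d['img']); np.savez('pics/'+fn+'.npz',**{k:v for k,v in d.items() if k!='s'},p=s['position'],q=s['ee_rot'])
    return d
def load(fn): return dict(np.load('pics/'+fn+'.npz'))
def cam2w(d):
    if 'rvec' in d:
        Rm=cv2.Rodrigues(np.array(d['rvec'],float))[0]; t=np.array(d['tvec'],float).ravel()
        return Rm.T,-Rm.T@t
    T=np.array(d['tool_from_camera']); q=d['q'] if 'q' in d else d['s']['ee_rot']; p=d['p'] if 'p' in d else d['s']['position']
    Rt=R.from_quat(np.roll(q,-1)).as_matrix()
    return Rt@T[:3,:3], Rt@T[:3,3]+np.array(p)
def pt(d,u,v,z=None):
    "world point at pixel: from depth, or on plane z"
    Rm,c=cam2w(d); r=Rm@np.linalg.inv(d['K'])@np.array([u,v,1.])
    if z is None: return c+r*d['z_map'][int(round(v)),int(round(u))]
    return c+r*(z-c[2])/r[2]
def cloud(d):
    Rm,c=cam2w(d); v,u=np.mgrid[:420,:560]; r=np.stack([u,v,np.ones_like(u)],-1)@np.linalg.inv(d['K']).T
    P=(r*d['z_map'][...,None])@Rm.T+c; P[d['z_map']==0]=np.nan
    return P
def st():
    s=robot.sense(); print({k:np.round(s[k],4).tolist() for k in('t','joint_pos','position','ee_rot','wrist_force','moment','width')})
E
python3 - <<'E'
from h import *
st()
a=shot('top','top0');b=shot('side','side0')
E
```

```text
pics
{'t': 0.0, 'joint_pos': [-1.3165, 0.5285, 1.4339, 0.0, 1.1814, -0.1785], 'position': [0.262, -0.5666, 0.2216], 'ee_rot': [-0.0011, 0.9767, 0.2147, -0.0], 'wrist_force': [-0.3095, -0.0011, 0.5983], 'moment': [0.0195, -0.0076, -0.0051], 'width': 1.0007}
```

View pics/top0.png

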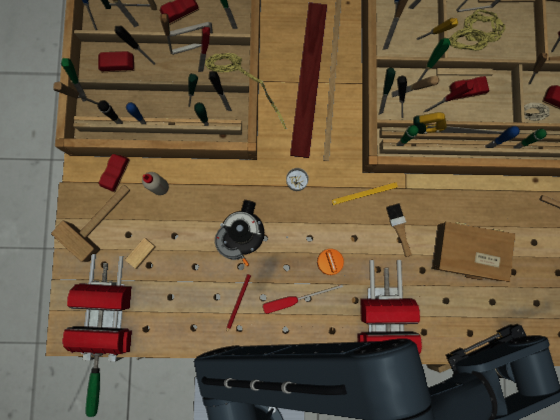

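View pics/side0.png

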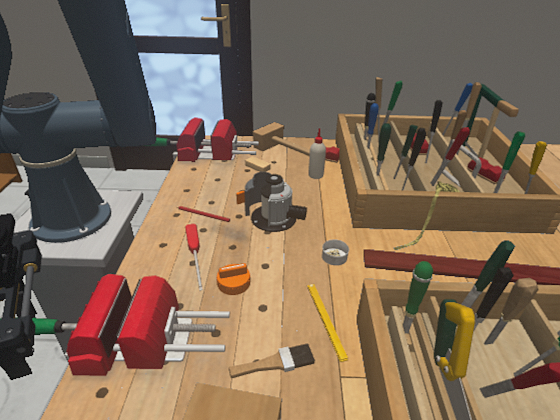

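The top view shows the case at about (240,232), with its hose stub at (248,206) and orange tab at (246,262). The cap is at (331,262), the tin at (297,180), the bottle at (153,183), the rule at (365,193) and the brush at (399,228). The side view agrees. Next I'll enlarge the crops and get numbers.

Run:
```python
from h import *
d=load('top0')
i=d['img']
a=cv2.resize(i[195:280,205:275],None,fx=7,fy=7,interpolation=cv2.INTER_CUBIC)[:595,:490]
b=cv2.resize(i[240:285,310:352],None,fx=7,fy=7,interpolation=cv2.INTER_CUBIC)
c=np.zeros((595,490+b.shape[1],3),np.uint8);c[:,:490]=a;c[:b.shape[0],490:]=b
cv2.imwrite('pics/crop0.png',c)
P=cloud(d);Rm,cc=cam2w(d);print(cc)
for u,v in[(240,232),(331,262),(248,206),(300,240),(297,180),(153,183)]:print(u,v,P[v,u].round(3))
# cap top points
m=(np.abs(P[...,0]-P[262,331,0])<.06)&(np.abs(P[...,1]-P[262,331,1])<.06)&(P[...,2]>.018)
print('cap',np.nanmean(P[m],0).round(4),m.sum())
```

```text
[ 0.4193893  -0.06134422  1.56516046]
240 232 [0.554 0.032 0.129]
331 262 [ 0.479 -0.226  0.052]
248 206 [0.636 0.016 0.056]
300 240 [ 0.545 -0.139 -0.001]
297 180 [ 0.725 -0.127  0.009]
153 183 [0.687 0.28  0.116]
cap [ 0.4823 -0.2253  0.0311] 538
```

View pics/crop0.png

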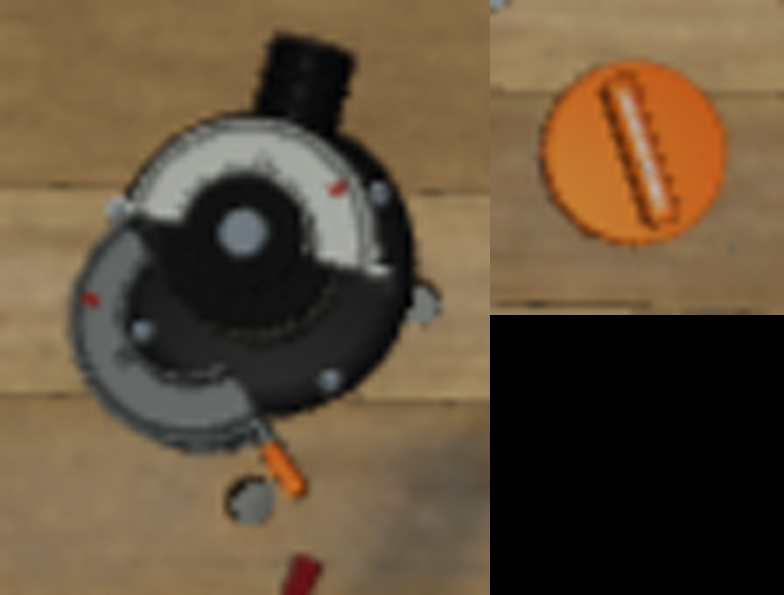

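Run:
```python
from h import *
d=load('top0')
f=lambda x,y,z,ou=205,ov=195: pt(d,ou+(x+.5)/7-.5,ov+(y+.5)/7-.5,z)
ax=f(242,232,.133);print('disc',ax)
for n,x,y,z in[('mark',337,188,.1005),('hinge',118,208,.096),('stub end',312,38,.07),('stud',265,158,.116),('tabin',266,448,.096),('tabout',299,490,.096),('mark2',91,299,.1),('seam+',380,270,.1)]:
    p=f(x,y,z);v=p-ax;print(n,p.round(4),'r',np.hypot(*v[:2]).round(4),'ang',np.degrees(np.arctan2(v[1],v[0])).round(1))
a=f(135,88,.0515,310,240);b=f(172,218,.0515,310,240);print('cap',a,b,(a+b)/2,np.degrees(np.arctan2(*(a-b)[1::-1])))
print('captop',f(145,152,.0275,310,240))
s=robot.sense();Rt=R.from_quat(np.roll(s['ee_rot'],-1)).as_matrix();print(Rt)
```

```text
disc [0.5649021  0.03485819 0.133     ]
mark [ 5.866e-01 -4.000e-04  1.005e-01] r 0.0414 ang -58.4
hinge [0.5774 0.0872 0.096 ] r 0.0538 ang 76.6
stub end [0.6519 0.0127 0.07  ] r 0.0898 ang -14.3
stud [0.5963 0.0277 0.116 ] r 0.0322 ang -12.8
tabin [0.4826 0.0253 0.096 ] r 0.0828 ang -173.4
tabout [0.4662 0.0118 0.096 ] r 0.1013 ang -166.8
mark2 [0.5403 0.0963 0.1   ] r 0.0662 ang 111.8
seam+ [ 0.5541 -0.0184  0.1   ] r 0.0543 ang -101.5
cap [ 0.5075522  -0.21968074  0.0515    ] [ 0.45467175 -0.23516799  0.0515    ] [ 0.48111198 -0.22742437  0.0515    ] 16.323871375189793
captop [ 0.48237963 -0.22652326  0.0275    ]
[[ 9.07773491e-01  4.19460350e-01 -5.50785947e-04]
 [ 4.19460614e-01 -9.07771602e-01  1.87412550e-03]
 [ 2.86133496e-04 -1.93231446e-03 -9.99998092e-01]]
```

```bash
cat >> h.py <<'E'
def plan(p,yaw=None):
    "shift (mm, tool axes) to reach p, then az to bring tool y to heading yaw (deg, mod 180)"
    s=robot.sense(); Rt=R.from_quat(np.roll(s['ee_rot'],-1)).as_matrix()
    print('shift mm',(Rt.T@(np.array(p)-s['position'])*1e3).round(1), 'at',np.round(s['position'],4),'F',np.round(s['wrist_force'],1))
    y=np.degrees(np.arctan2(Rt[1,1],Rt[0,1]))
    if yaw is not None: print('yaw now',y.round(2),'az',np.radians(-((yaw-y+90)%180-90)).round(4))
C=np.array([.565,.035]); yawc=-13.3
E
python3 - <<'E'
from h import *
P=cloud(load('top0'))
m=(P[...,1]<.1)&(P[...,1]>-.5)&(P[...,0]<.48)&(P[...,0]>.3)&(P[...,2]>.01)
for y in np.arange(-.5,.1,.05):
    k=m&(abs(P[...,1]-y-.025)<.025); print(round(y,2),np.nanmax(P[k][:,2]).round(3) if k.any() else 0,[P[k][:,0].min().round(3),P[k][:,0].max().round(3)] if k.any() else '')
plan([.4468,.059,.222],-58)
E
```

```text
-0.5 0.59 [np.float64(0.3), np.float64(0.379)]
-0.45 0.114 [np.float64(0.301), np.float64(0.478)]
-0.4 0.115 [np.float64(0.301), np.float64(0.479)]
-0.35 0.115 [np.float64(0.3), np.float64(0.479)]
-0.3 0.827 [np.float64(0.3), np.float64(0.478)]
-0.25 0.835 [np.float64(0.3), np.float64(0.48)]
-0.2 0.829 [np.float64(0.3), np.float64(0.48)]
-0.15 0.761 [np.float64(0.3), np.float64(0.381)]
-0.1 0.032 [np.float64(0.334), np.float64(0.377)]
-0.05 0.031 [np.float64(0.331), np.float64(0.362)]
-0.0 0.1 [np.float64(0.337), np.float64(0.479)]
0.05 0.015 [np.float64(0.302), np.float64(0.346)]
shift mm [ 430.2 -490.5    0.7] at [ 0.262  -0.5667  0.2217] F [-0.2 -0.4 -0.3]
yaw now -65.2 az -0.1257
```

```bash
python3 -m pendant '[[0,36,-41,0,0,0,0],[0,36,-41,0,0,0,0],[0,36,-41,0,0,0,0],[0,36,-41,0,0,0,0],[0,36,-41,0,0,0,0]]' 20; python3 -m pendant '[[0,36,-41,0,0,0,0],[0,36,-41,0,0,0,0],[0,36,-41,0,0,0,0],[0,36,-41,0,0,0,0],[0,36,-41,0,0,0,0]]'; python3 -m pendant '[[0,36,-41,0,0,0,0],[0,36,-41,0,0,0,0],[0,0,0,0,0,0,-0.126],[0,0,0,0,0,0,0]]'
python3 -c "
from h import *
plan([.4468,.059,.078],-58)"
```

```text
t: 0.72
position: [0.3397, -0.3039, 0.2223]
ee_rot: [-0.0, 0.977, 0.214, 0.0]
wrist_force: [0.6, -0.2, 0.5]
width: 0.515
t: 1.35
position: [0.4172, -0.0424, 0.2225]
ee_rot: [0.0, 0.977, 0.215, 0.0]
wrist_force: [0.4, -0.1, -0.2]
width: 0.016
t: 1.85
position: [0.4476, 0.0613, 0.2222]
ee_rot: [-0.0, 0.961, 0.276, -0.0]
wrist_force: [-0.8, 0.3, -0.4]
width: 0.007
shift mm [ -1.8   1.6 144.2] at [0.4476 0.0613 0.2222] F [-0.8  0.3 -0.4]
yaw now -57.95 az 0.0008
```

```bash
python3 -m pendant '[[0,0,0,36,0,0,0],[0,-2,2,36,0,0,0],[0,0,0,36,0,0,0],[0,0,0,36,0,0,0],[0,0,0,0,0,0,0]]'; python3 -m pendant '[[0,0,10,0,0,0,0],[0,0,10,0,0,0,0],[0,0,7,0,0,0,0],[0,0,0,0,0,0,0]]'; python3 -m pendant '[[0,-0.7,7.6,0,0,0,-0.06],[0,-0.7,7.6,0,0,0,-0.06],[0,-0.7,7.6,0,0,0,-0.06],[0,-0.7,7.6,0,0,0,-0.06]]'
python3 -c "
from h import *
st();shot('top','top1');shot('wrist','w1')
i=load('top1')['img'];cv2.imwrite('pics/c1.png',np.hstack([cv2.resize(i[190:280,200:290],(420,420),interpolation=2),cv2.resize(load('w1')['img'],(375,420))[:, :375]]))"
```

```text
t: 2.48
position: [0.4453, 0.057, 0.0767]
ee_rot: [-0.001, 0.962, 0.274, -0.003]
wrist_force: [-0.0, 0.2, 0.5]
width: 0.005
t: 2.98
position: [0.4627, 0.0341, 0.0793]
ee_rot: [0.0, 0.961, 0.275, 0.001]
wrist_force: [-0.4, -0.3, -0.2]
width: 0.009
t: 3.48
position: [0.477, 0.0092, 0.0787]
ee_rot: [-0.0, 0.921, 0.39, -0.001]
wrist_force: [-0.2, 0.7, 0.7]
width: 0.009
{'t': 3.475, 'joint_pos': [-0.2157, 0.579, 1.9219, 0.0001, 0.6423, 0.5541], 'position': [0.477, 0.0092, 0.0787], 'ee_rot': [-0.0005, 0.9209, 0.3898, -0.0006], 'wrist_force': [-0.1759, 0.6727, 0.7475], 'moment': [-0.0198, 0.1195, 0.0342], 'width': 0.009}
```

View pics/c1.png

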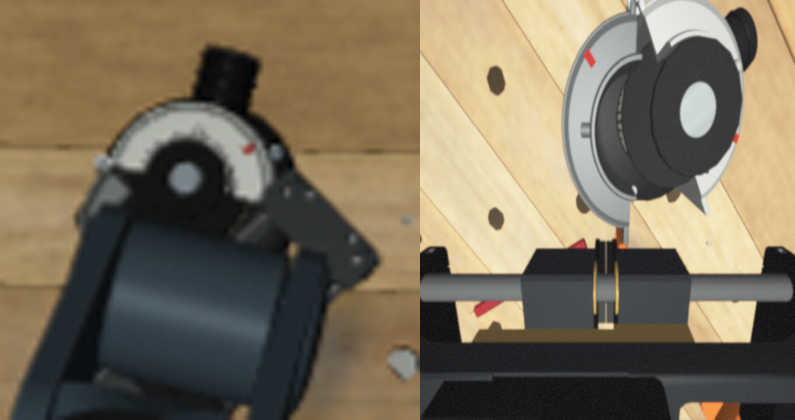

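The wrist view shows the orange tab against the right-hand finger at about (620,235), and the half shell swinging in. I'll keep following the arc.

```bash
python3 -m pendant '[[0,-0.7,7.6,0,0,0,-0.06],[0,-0.7,7.6,0,0,0,-0.06],[0,-0.7,7.6,0,0,0,-0.06],[0,-0.7,7.6,0,0,0,-0.06],[0,-0.7,7.6,0,0,0,-0.06]]'; python3 -m pendant '[[0,-0.7,7.6,0,0,0,-0.06],[0,-0.7,7.6,0,0,0,-0.06],[0,0,0,0,0,0,0]]';python3 -m pendant '[[0,-0.2,2.5,0,0,0,-0.02],[0,0,0,0,0,0,0]]';python3 -m pendant '[[0,-0.2,2.5,0,0,0,-0.02],[0,0,0,0,0,0,0]]';python3 -c "
from h import *
st()"
```

```text
t: 4.2
position: [0.5049, -0.0164, 0.0786]
ee_rot: [-0.001, 0.853, 0.523, -0.001]
wrist_force: [-0.7, -0.2, 0.6]
width: 0.002
t: 4.58
position: [0.5191, -0.0244, 0.0786]
ee_rot: [0.0, 0.82, 0.572, 0.0]
wrist_force: [-0.4, 0.3, -0.7]
width: 0.005
t: 4.82
position: [0.5209, -0.0254, 0.0786]
ee_rot: [-0.0, 0.814, 0.58, -0.0]
wrist_force: [0.4, -0.4, -0.3]
width: 0.001
t: 5.08
position: [0.5236, -0.0266, 0.0785]
ee_rot: [0.0, 0.808, 0.589, 0.0]
wrist_force: [0.8, 0.0, 0.1]
width: 0.004
{'t': 5.075, 'joint_pos': [-0.2642, 0.6168, 1.8056, 0.0001, 0.719, 0.0478], 'position': [0.5236, -0.0266, 0.0785], 'ee_rot': [0.0001, 0.8084, 0.5887, 0.0001], 'wrist_force': [0.8084, 0.0402, 0.0869], 'moment': [0.0547, -0.061, 0.0369], 'width': 0.0044}
```

```bash
for i in 1; do python3 -m pendant '[[0,0,2,0,0,0,0],[0,0,0,0,0,0,0]]';python3 -m pendant '[[0,0,2,0,0,0,0],[0,0,0,0,0,0,0]]';python3 -m pendant '[[0,0,2,0,0,0,0],[0,0,0,0,0,0,0]]'; done
```

```text
t: 5.32
position: [0.5256, -0.0273, 0.0786]
ee_rot: [0.0, 0.808, 0.589, 0.0]
wrist_force: [0.0, -0.0, 0.6]
width: 0.004
t: 5.58
position: [0.5275, -0.0279, 0.0786]
ee_rot: [0.0, 0.808, 0.589, 0.0]
wrist_force: [0.3, 0.9, 0.0]
width: 0.006
t: 5.82
position: [0.5295, -0.0285, 0.0786]
ee_rot: [0.0, 0.808, 0.589, 0.0]
wrist_force: [0.7, -0.1, -0.3]
width: 0.005
```

```bash
python3 -m pendant '[[0,0,2,0,0,0,0],[0,0,0,0,0,0,0]]';python3 -m pendant '[[0,0,2,0,0,0,0],[0,0,0,0,0,0,0]]';python3 -c "
from h import *
st();shot('wrist','w2')"
```

```text
t: 6.08
position: [0.5314, -0.0291, 0.0786]
ee_rot: [0.0, 0.808, 0.589, 0.0]
wrist_force: [-0.1, 0.1, -1.2]
width: 0.005
t: 6.32
position: [0.5333, -0.0297, 0.0786]
ee_rot: [0.0, 0.808, 0.589, 0.0]
wrist_force: [-0.1, -0.2, -0.9]
width: 0.005
{'t': 6.325, 'joint_pos': [-0.2651, 0.625, 1.781, 0.0001, 0.7351, 0.047], 'position': [0.5333, -0.0297, 0.0786], 'ee_rot': [0.0002, 0.8084, 0.5886, 0.0002], 'wrist_force': [-0.0542, -0.2342, -0.8943], 'moment': [0.015, -0.1219, -0.0024], 'width': 0.0048}
```

View pics/w2.png

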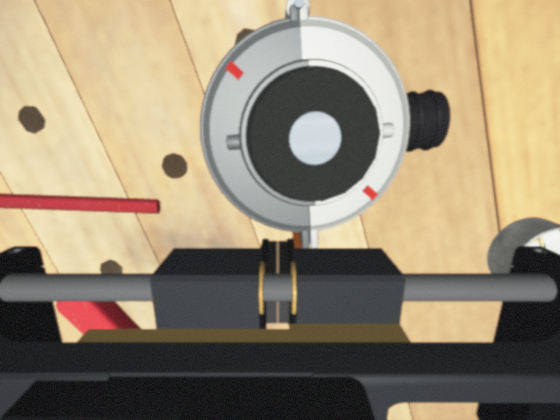

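The wrist view shows the halves nearly meeting. The studs are at (233,142) and (388,130), the marks at (234,70) and (370,192), and the disc centre at (315,138). I'll push on until the force rises.

```bash
for i in 1; do python3 -m pendant '[[0,0,1.5,0,0,0,0],[0,0,0,0,0,0,0]]';python3 -m pendant '[[0,0,1.5,0,0,0,0],[0,0,0,0,0,0,0]]';python3 -m pendant '[[0,0,1.5,0,0,0,0],[0,0,0,0,0,0,0]]';done
python3 - <<'E'
from h import *
d=load('w2')
dc=pt(d,315,138,.133);print('disc',dc)
for n,u,v,z in[('studL',233,142,.116),('studR',388,130,.116),('mL',234,70,.1),('mR',370,192,.1),('rimtop',0,0,0)][:4]:
    p=pt(d,u,v,z);w=p-dc;print(n,p.round(4),np.hypot(*w[:2]).round(4),np.degrees(np.arctan2(w[1],w[0])).round(1))
a,b=pt(d,233,142,.116),pt(d,388,130,.116);print((a+b)/2,np.degrees(np.arctan2(*(b-a)[1::-1])))
a,b=pt(d,234,70,.1),pt(d,370,192,.1);print((a+b)/2,np.degrees(np.arctan2(*(b-a)[1::-1]))+45)
E
```

```text
t: 6.62
position: [0.5339, -0.0299, 0.0785]
ee_rot: [-0.0, 0.808, 0.589, -0.0]
wrist_force: [-1.5, 0.1, 1.1]
width: 0.006
t: 6.88
position: [0.534, -0.03, 0.0784]
ee_rot: [-0.002, 0.808, 0.589, -0.001]
wrist_force: [-5.5, 1.0, 5.4]
width: 0.007
t: 7.12
position: [0.5341, -0.03, 0.0783]
ee_rot: [-0.003, 0.808, 0.589, -0.002]
wrist_force: [-7.3, 2.4, 5.6]
width: 0.005
disc [0.56705772 0.03292249 0.133     ]
studL [0.5364 0.0402 0.116 ] 0.0315 166.6
studR [0.5978 0.0255 0.116 ] 0.0316 -13.6
mL [0.5448 0.0686 0.1   ] 0.042 121.9
mR [ 0.5888 -0.0025  0.1   ] 0.0416 -58.4
[0.56710166 0.03287287 0.116     ] -13.501906358992162
[0.56682818 0.03305861 0.1       ] -13.238235539513468
```

The shell is at its hard stop, with force rising and no more travel. I'll retreat and go above the cap.

```bash
python3 -m pendant '[[0,0,-10,0,0,0,0],[0,0,-12,0,0,0,0],[0,0,0,-50,0,0,0],[0,0,0,-50,0,0,0],[0,0,0,-40,0,0,0]]'; python3 -c "
from h import *
plan([.4815,-.227,.2186],106.3)"
```

```text
t: 7.75
position: [0.5168, -0.0244, 0.2205]
ee_rot: [0.001, 0.808, 0.589, 0.001]
wrist_force: [0.3, -0.8, -0.1]
width: 0.007
shift mm [-203.7   28.6    2. ] at [ 0.5168 -0.0244  0.2205] F [ 0.3 -0.8 -0.1]
yaw now -17.88 az 0.9743
```

```bash
python3 -m pendant '[[60,-50,7,0,0,0,0],[60,-50,7,0,0,0,0],[60,-52,7,0,0,0,0],[60,-52,7.5,0,0,0,0],[60,0,0,0,0,0,-0.18]]'; python3 -m pendant '[[60,0,0,0,0,0,-0.18],[60,0,0,0,0,0,-0.18],[60,0,0,0,0,0,-0.18],[60,0,0,0,0,0,-0.18],[60,0,0,0,0,0,-0.18]]';python3 -m pendant '[[60,0,0,0,0,0,-0.18],[60,0,0,0,0,0,-0.18],[60,0,0,0,0,0,-0.18],[60,0,0,0,0,0,-0.18],[60,0,0,0,0,0,-0.18]]';python3 -m pendant '[[60,0,0,0,0,0,-0.18],[60,0,0,0,0,0,0]]'; python3 -c "
from h import *
st()
plan([.4815,-.227,.12],106.3);shot('wrist','w3');shot('top','t3')
print(load('w3')['tool_from_camera'].round(3))
print(load('w3')['K'].round(1))"
```

```text
t: 8.38
position: [0.4808, -0.2315, 0.2187]
ee_rot: [0.002, 0.752, 0.659, -0.0]
wrist_force: [0.1, -0.0, 0.1]
width: 0.484
t: 9.0
position: [0.4808, -0.2272, 0.2185]
ee_rot: [0.001, 0.388, 0.922, -0.0]
wrist_force: [0.6, 0.3, 0.4]
width: 0.601
t: 9.62
position: [0.4808, -0.2273, 0.2185]
ee_rot: [0.001, -0.051, 0.999, -0.0]
wrist_force: [0.5, 0.6, 0.1]
width: 0.597
t: 9.88
position: [0.4808, -0.2272, 0.2185]
ee_rot: [0.0, -0.137, 0.991, -0.0]
wrist_force: [-0.7, 0.3, 0.1]
width: 0.602
{'t': 9.875, 'joint_pos': [-0.6517, 0.4073, 1.6711, 0.0, 1.0622, -2.4975], 'position': [0.4808, -0.2272, 0.2185], 'ee_rot': [0.0004, -0.1371, 0.9906, -0.0004], 'wrist_force': [-0.7255, 0.3259, 0.1137], 'moment': [0.0848, -0.0834, -0.0071], 'width': 0.6015}
shift mm [-0.7  0.1 98.5] at [ 0.4808 -0.2272  0.2185] F [-0.7  0.3  0.1]
yaw now 105.76 az -0.0095
[[ 0.001 -0.961 -0.275  0.076]
 [ 1.     0.001  0.001 -0.   ]
 [-0.    -0.275  0.961 -0.162]
 [ 0.     0.     0.     1.   ]]
[[298.2   0.  277.2]
 [  0.  298.2 208.4]
 [  0.    0.    1. ]]
```

View pics/w3.png

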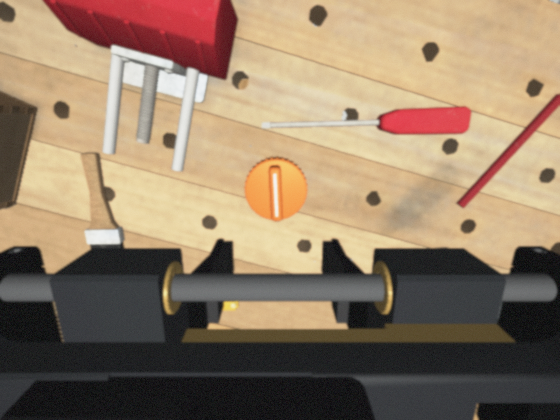

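The wrist view shows the cap at (276,189), with its stripe running from (275,171) to (277,218), nearly in line with the tool.

Run:
```python
from h import *
d=load('w3')
a,b=pt(d,275,171,.0515),pt(d,277,218,.0515);h=np.degrees(np.arctan2(*(a-b)[1::-1]));print((a+b)/2,h%180, np.hypot(*(a-b)[:2]))
print('top disc',pt(d,276,189,.0275))
i=d['img'].astype(int);hsv=cv2.cvtColor(d['img'],cv2.COLOR_BGR2HSV)
m=cv2.inRange(hsv,(5,150,120),(18,255,255));m[:,:200]=0;m[:,350:]=0;m[:140]=0;m[240:]=0
c=max(cv2.findContours(m,0,2)[0],key=cv2.contourArea);e=cv2.fitEllipse(c);print(e)
w=cv2.inRange(d['img'],(170,170,170),(255,255,255))[160:230,262:292];v,u=np.nonzero(w)
print(len(u),u.mean()+262,v.mean()+160); pw=np.array([pt(d,x+262,y+160,.0515) for x,y in zip(u,v)]);print(pw.mean(0));q=pw[:,:2]-pw[:,:2].mean(0);vv=np.linalg.svd(q,full_matrices=False)[2][0];print(np.degrees(np.arctan2(vv[1],vv[0]))%180)
plan([*pw.mean(0)[:2],.029],np.degrees(np.arctan2(vv[1],vv[0]))+90)
```

```text
[ 0.48362814 -0.22805645  0.0515    ] 18.128176757763185 0.05477605017219282
top disc [ 0.48198018 -0.22865857  0.0275    ]
((275.5133056640625, 188.287353515625), (60.3697624206543, 61.18207550048828), 169.62103271484375)
203 273.9113300492611 201.3743842364532
[ 0.49178094 -0.22828621  0.0515    ]
11.133822253673738
shift mm [-10.2  -4.  189.5] at [ 0.4808 -0.2272  0.2185] F [-0.7  0.2 -0.6]
yaw now 105.72 az 0.08
```

```bash
python3 -m pendant '[[60,-2,0,45,0,0,-0.02],[60,0,0,45,0,0,0],[60,0,0,45,0,0,0],[60,0,0,40,0,0,0],[60,0,0,14,0,0,0]]' 45; python3 -m pendant '[[60,0,0,0,0,0,0],[10,0,0,0,0,0,0],[0,0,0,0,0,0,0],[0,0,0,0,0,0,0],[0,0,0,0,0,0,0]]'; python3 -m pendant '[[0,0,0,0,0,0,0],[0,0,0,0,0,0,0]]'; python3 -c "
from h import *
st()"
```

```text
t: 10.6
position: [0.4816, -0.2258, 0.0275]
ee_rot: [-0.001, -0.147, 0.989, 0.001]
wrist_force: [-0.2, 0.3, 2.3]
width: 0.594
t: 11.22
position: [0.4829, -0.2267, 0.0298]
ee_rot: [0.0, -0.148, 0.989, -0.0]
wrist_force: [0.2, 0.7, -0.2]
width: 0.236
t: 11.48
position: [0.4831, -0.227, 0.0298]
ee_rot: [0.0, -0.148, 0.989, -0.0]
wrist_force: [0.3, -1.4, 2.4]
width: 0.159
{'t': 11.475, 'joint_pos': [-0.6487, 0.7119, 1.8021, -0.0002, 0.6264, -2.5166], 'position': [0.4831, -0.227, 0.0298], 'ee_rot': [0.0004, -0.1481, 0.989, -0.0004], 'wrist_force': [0.2696, -1.4282, 2.4137], 'moment': [0.0093, -0.0893, -0.0246], 'width': 0.1589}
```

```bash
python3 -m pendant '[[0,0,0,-40,0,0,0],[0,0,0,-50,0,0,0],[0,0,0,-50,0,0,0],[0,0,0,-52,0,0,0],[0,0,0,0,0,0,0]]'; python3 -c "
from h import *
st();shot('wrist','w4');plan([.566,.034,.222],76.6)"
```

```text
t: 12.1
position: [0.4849, -0.228, 0.2255]
ee_rot: [0.003, -0.148, 0.989, -0.003]
wrist_force: [0.7, 0.4, -2.3]
width: 0.157
{'t': 12.1, 'joint_pos': [-0.6483, 0.4004, 1.6595, 0.0002, 1.0725, -2.5166], 'position': [0.4849, -0.228, 0.2255], 'ee_rot': [0.0033, -0.1482, 0.989, -0.0032], 'wrist_force': [0.7258, 0.358, -2.3232], 'moment': [0.0954, -0.0713, 0.0032], 'width': 0.157}
shift mm [-155.5  225.2    0.7] at [ 0.4832 -0.2269  0.2229] F [ 0.6  1.4 -1.6]
yaw now 107.03 az 0.5311
```

View pics/w4.png

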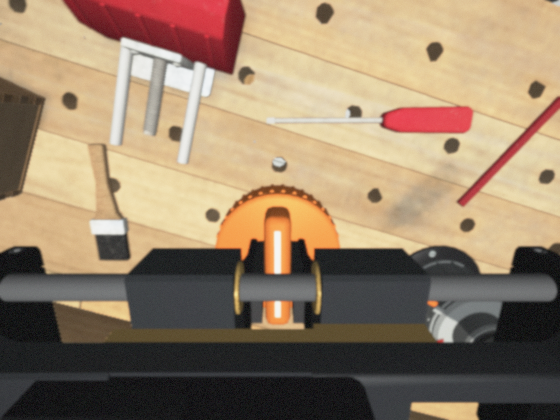

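Run:
```python
from h import *
d=load('w4');T=d['tool_from_camera'];K=np.linalg.inv(d['K'])
def tp(u,v,z):
    r=T[:3,:3]@K@np.array([u,v,1.]);c=T[:3,3];return ((c+r*(z-c[2])/r[2])*1e3).round(1)
img=d['img']
for v in list(range(180,200,2))+list(range(203,240,3))+list(range(312,332,2)):print(v,img[v,277].tolist(),tp(277,v,-.0217)[0] if v>200 else tp(277,v,.0023)[0])
hsv=cv2.cvtColor(img,cv2.COLOR_BGR2HSV);m=cv2.inRange(hsv,(5,150,100),(20,255,255));m[:, :200]=0;m[:,350:]=0
for v in(200,215,230,240):
    u=np.nonzero(m[v])[0];print(v,u.min(),u.max(),tp(u.min(),v,.0023),tp(u.max(),v,.0023))
cv2.imwrite('pics/c4.png',cv2.resize(img[175:335,205:350],None,fx=3.7,fy=3.7,interpolation=2))
```

```text
180 [150, 200, 229] 45.5
182 [147, 195, 226] 44.4
184 [128, 171, 209] 43.3
186 [52, 83, 129] 42.1
188 [33, 64, 117] 41.0
190 [34, 67, 118] 39.8
192 [39, 75, 133] 38.7
194 [65, 130, 225] 37.5
196 [87, 169, 244] 36.3
198 [102, 191, 246] 35.2
203 [107, 198, 247] 38.6
206 [73, 135, 218] 37.1
209 [29, 65, 115] 35.6
212 [36, 67, 122] 34.0
215 [42, 81, 142] 32.5
218 [58, 119, 217] 30.9
221 [74, 148, 242] 29.4
224 [81, 164, 246] 27.8
227 [84, 168, 246] 26.2
230 [143, 195, 245] 24.6
233 [243, 245, 245] 23.0
236 [243, 245, 245] 21.4
239 [243, 245, 245] 19.8
312 [240, 244, 245] -22.8
314 [239, 243, 244] -24.1
316 [228, 238, 244] -25.3
318 [116, 177, 244] -26.6
320 [77, 155, 245] -27.9
322 [73, 146, 241] -29.2
324 [105, 159, 226] -30.5
326 [139, 186, 220] -31.8
328 [117, 160, 193] -33.1
330 [53, 85, 101] -34.4
200 240 315 [ 34.  -21.4   2.3] [34.  21.4  2.3]
215 227 328 [ 25.  -29.2   2.3] [25.1 29.2  2.3]
230 220 334 [ 15.8 -33.7   2.3] [15.9 33.2  2.3]
240 217 337 [  9.5 -35.8   2.3] [ 9.6 35.3  2.3]
```

View pics/c4.png

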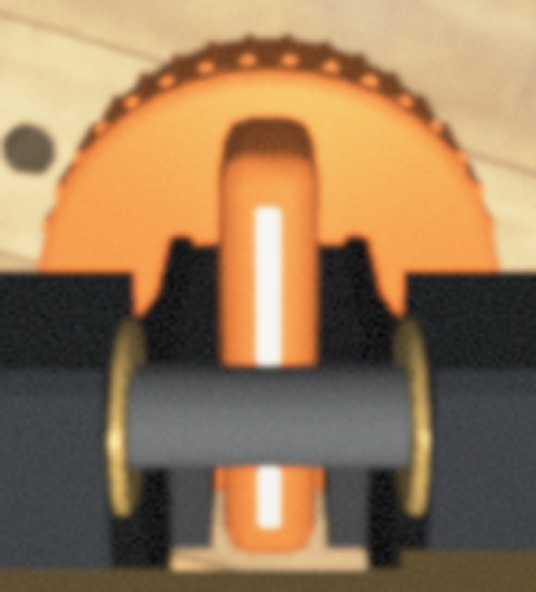

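The crop shows the bar gripped squarely. The stripe spans tool x from +24.7 to −26.3 mm, so the cap is centred to about 0.5 mm. Next I'll take a closer look at the case in the placing orientation, from just beyond it.

```bash
python3 -c "
from h import *
plan([.66,.011,.225],76.6)"; python3 -m pendant '[[0,0,0,0,0,0,0.177],[0,0,0,0,0,0,0.177],[0,0,0,0,0,0,0.177],[0,0,0,0,0,0,0]]'; python3 -c "
from h import *
plan([.66,.011,.225],76.6)"
```

```text
shift mm [-238.7  175.6   -2. ] at [ 0.4832 -0.2269  0.2229] F [ 0.6  1.4 -1.6]
yaw now 107.03 az 0.5311
t: 12.65
position: [0.4813, -0.2256, 0.2192]
ee_rot: [-0.002, 0.116, 0.993, 0.001]
wrist_force: [0.0, -0.4, -1.8]
width: 0.158
shift mm [-119.5  271.3   -5.7] at [ 0.4813 -0.2256  0.2192] F [ 0.  -0.4 -1.8]
yaw now 76.72 az 0.0021
```

```bash
python3 -m pendant '[[0,-20,45,0,0,0,0],[0,-20,45,0,0,0,0],[0,-20,45,-1,0,0,0],[0,-20,45,-1,0,0,0],[0,-20,45,0,0,0,0]]'; python3 -m pendant '[[0,-19,45,0,0,0,0],[0,0,0,0,0,0,0],[0,0,0,0,0,0,0]]'; python3 -c "
from h import *
st();shot('wrist','w5')"
```

```text
t: 13.28
position: [0.6322, -0.0294, 0.2219]
ee_rot: [-0.001, 0.115, 0.993, 0.0]
wrist_force: [-0.1, 0.0, -0.0]
width: 0.155
t: 13.65
position: [0.6598, 0.0085, 0.2218]
ee_rot: [-0.002, 0.115, 0.993, -0.0]
wrist_force: [0.6, -0.5, -1.3]
width: 0.159
{'t': 13.65, 'joint_pos': [-0.1559, 0.578, 1.3364, -0.0007, 1.2308, -1.495], 'position': [0.6598, 0.0085, 0.2218], 'ee_rot': [-0.0018, 0.1154, 0.9933, -0.0003], 'wrist_force': [0.6024, -0.4907, -1.2937], 'moment': [0.0304, -0.1135, -0.0427], 'width': 0.1586}
```

View pics/w5.png

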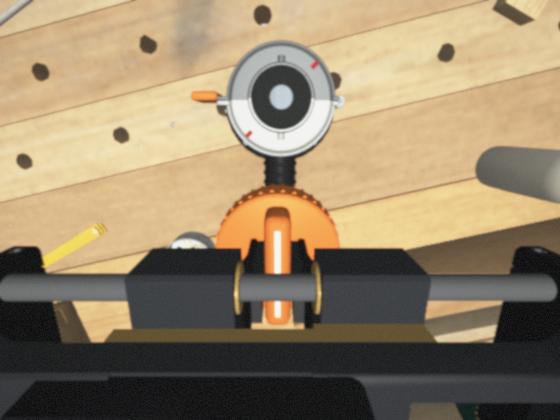

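The shell is closed. The disc is at (281.5,96.5), the studs at (281,60) and (281,134), and the marks at (315,65) and (249,133).

Run:
```python
from h import *
d=load('w5')
print('disc',pt(d,281.5,96.5,.133))
g=cv2.cvtColor(d['img'],cv2.COLOR_BGR2GRAY)
m=(g<75).astype(np.uint8);m[:,:240]=0;m[:,325:]=0;m[:60]=0;m[135:]=0
cs=[c for c in cv2.findContours(m,0,2)[0] if cv2.contourArea(c)>500]
for c in cs: e=cv2.fitEllipse(c);print(e,pt(d,*e[0],.13))
for a,b,z,o in[((281,134),(281,60),.116,0),((249,133),(315,65),.1,45)]:
    A,B=pt(d,*a,z),pt(d,*b,z);print((A+B)/2,np.degrees(np.arctan2(*(A-B)[1::-1]))+o)
plan([.567,.034,.17],76.6)
```

```text
disc [0.56654294 0.03331197 0.133     ]
((280.73309326171875, 96.29045867919922), (56.615047454833984, 60.96629333496094), 0.8226418495178223) [0.56601228 0.03284267 0.13      ]
[0.56640325 0.03313213 0.116     ] -12.997622446527716
[0.56672245 0.03327263 0.1       ] -13.944431999808138
shift mm [96.1  4.1 52.5] at [0.6598 0.0079 0.2222] F [ 0.2 -0.2 -1. ]
yaw now 76.66 az 0.001
```

```bash
python3 -m pendant '[[0,32,1.5,17,0,0,0],[0,32,1,17,0,0,0],[0,32.5,1,16,0,0,0],[0,0,0,0,0,0,0],[0,0,0,0,0,0,0]]' 55; python3 -c "
from h import *
st();plan([.567,.0336,.134],76.6)"
```

```text
t: 14.32
position: [0.569, 0.033, 0.1742]
ee_rot: [0.001, 0.117, 0.993, -0.0]
wrist_force: [0.9, 0.0, -0.7]
width: 0.158
{'t': 14.325, 'joint_pos': [-0.1379, 0.514, 1.6233, -0.0002, 1.0018, -1.4738], 'position': [0.569, 0.033, 0.1742], 'ee_rot': [0.0012, 0.1171, 0.9931, -0.0001], 'wrist_force': [0.9449, 0.033, -0.6965], 'moment': [0.0605, -0.1581, -0.0749], 'width': 0.158}
shift mm [ 2.2  0.1 40.2] at [0.569  0.033  0.1742] F [ 0.9  0.  -0.7]
yaw now 76.55 az -0.0009
```

```bash
python3 -m pendant '[[0,0,0,0,0,0,0],[0,0,0,0,0,0,0]]'; python3 -c "
from h import *
plan([.567,.0336,.134],76.6)"
```

```text
t: 14.58
position: [0.5691, 0.0337, 0.174]
ee_rot: [0.001, 0.117, 0.993, -0.0]
wrist_force: [0.4, -0.4, -1.6]
width: 0.158
shift mm [ 2.1 -0.6 40. ] at [0.5691 0.0337 0.174 ] F [ 0.4 -0.4 -1.6]
yaw now 76.58 az -0.0004
```

```bash
python3 -m pendant '[[0,2.3,-0.5,8,0,0,0],[0,0,0,8,0,0,0],[0,0,0,0,0,0,0],[0,0,0,0,0,0,0]]'; python3 -m pendant '[[0,0,0,3,0,0,0],[0,0,0,3,0,0,0],[0,0,0,0,0,0,0]]';python3 -c "
from h import *
st();plan([.567,.0336,.134],76.6)"
```

```text
t: 15.08
position: [0.5657, 0.0343, 0.1574]
ee_rot: [-0.0, 0.117, 0.993, -0.0]
wrist_force: [-0.7, 0.8, -1.1]
width: 0.156
t: 15.45
position: [0.5654, 0.0343, 0.1513]
ee_rot: [-0.0, 0.117, 0.993, -0.0]
wrist_force: [-0.4, -0.4, -1.3]
width: 0.161
{'t': 15.45, 'joint_pos': [-0.1367, 0.5429, 1.6498, -0.0, 0.9495, -1.4736], 'position': [0.5654, 0.0343, 0.1513], 'ee_rot': [-0.0003, 0.1166, 0.9932, -0.0], 'wrist_force': [-0.3539, -0.4304, -1.323], 'moment': [0.1366, -0.1624, 0.0185], 'width': 0.1606}
shift mm [-1.7 -0.3 17.3] at [0.5654 0.0343 0.1513] F [-0.4 -0.4 -1.3]
yaw now 76.6 az 0.0001
```

```bash
python3 -m pendant '[[0,-1.2,-0.2,0,0,0,0],[0,0,0,3,0,0,0],[0,0,0,0,0,0,0]]'; python3 -m pendant '[[0,0,0,3,0,0,0],[0,0,0,0,0,0,0]]';python3 -m pendant '[[0,0,0,3,0,0,0],[0,0,0,0,0,0,0]]';python3 -c "
from h import *
st();plan([.567,.0336,.134],76.6)"
```

```text
t: 15.82
position: [0.5665, 0.0338, 0.1483]
ee_rot: [-0.0, 0.117, 0.993, 0.0]
wrist_force: [-0.4, -1.3, -1.2]
width: 0.158
t: 16.08
position: [0.5665, 0.0338, 0.1453]
ee_rot: [-0.0, 0.117, 0.993, -0.0]
wrist_force: [-0.0, 0.0, -1.3]
width: 0.159
t: 16.32
position: [0.5665, 0.0338, 0.1423]
ee_rot: [-0.0, 0.117, 0.993, 0.0]
wrist_force: [-0.8, 0.2, -0.8]
width: 0.159
{'t': 16.325, 'joint_pos': [-0.1373, 0.5571, 1.6542, 0.0, 0.9309, -1.4742], 'position': [0.5665, 0.0338, 0.1423], 'ee_rot': [-0.0003, 0.1166, 0.9932, 0.0], 'wrist_force': [-0.8363, 0.1682, -0.8133], 'moment': [0.0856, -0.156, 0.0373], 'width': 0.159}
shift mm [-0.5 -0.1  8.3] at [0.5665 0.0338 0.1423] F [-0.8  0.2 -0.8]
yaw now 76.6 az 0.0001
```

```bash
python3 -m pendant '[[0,0,0,3,0,0,0],[0,0,0,0,0,0,0]]'; python3 -m pendant '[[0,0,0,2.5,0,0,0],[0,0,0,0,0,0,0]]';python3 -m pendant '[[0,0,0,1.5,0,0,0],[0,0,0,0,0,0,0]]';python3 -c "
from h import *
st();plan([.567,.0336,.134],76.6)"
```

```text
t: 16.58
position: [0.567, 0.0338, 0.1398]
ee_rot: [0.0, 0.117, 0.993, 0.0]
wrist_force: [-1.5, 0.1, 1.8]
width: 0.155
t: 16.82
position: [0.567, 0.0338, 0.1373]
ee_rot: [0.0, 0.117, 0.993, -0.0]
wrist_force: [-0.4, -0.2, 5.0]
width: 0.156
t: 17.08
position: [0.567, 0.0338, 0.1358]
ee_rot: [0.0, 0.117, 0.993, 0.0]
wrist_force: [-0.4, 0.2, 4.5]
width: 0.156
{'t': 17.075, 'joint_pos': [-0.1372, 0.5667, 1.6589, 0.0001, 0.9153, -1.4742], 'position': [0.567, 0.0338, 0.1358], 'ee_rot': [0.0003, 0.1166, 0.9932, 0.0], 'wrist_force': [-0.3728, 0.2096, 4.4953], 'moment': [0.0694, -0.0169, -0.0008], 'width': 0.1562}
shift mm [-0.  -0.2  1.8] at [0.567  0.0338 0.1358] F [-0.4  0.2  4.5]
yaw now 76.6 az 0.0
```

```bash
python3 -m pendant '[[0,0,0,1,0,0,0],[0,0,0,1,0,0,0],[0,0,0,0,0,0,0]]'; python3 -m pendant '[[0,0,0,0,0,0,0.06],[0,0,0,0,0,0,0.06],[0,0,0,0,0,0,0]]';python3 -c "
from h import *
st();plan([.567,.0336,.134],31.6)"
```

```text
t: 17.45
position: [0.567, 0.0338, 0.1338]
ee_rot: [0.0, 0.117, 0.993, 0.0]
wrist_force: [-1.1, 0.8, 5.5]
width: 0.156
t: 17.82
position: [0.567, 0.0336, 0.1339]
ee_rot: [0.0, 0.176, 0.984, -0.0]
wrist_force: [-0.9, -1.4, 5.5]
width: 0.153
{'t': 17.825, 'joint_pos': [-0.1373, 0.5695, 1.6603, -0.0003, 0.9111, -1.3539], 'position': [0.567, 0.0336, 0.1339], 'ee_rot': [0.0004, 0.1761, 0.9844, -0.0001], 'wrist_force': [-0.9205, -1.4401, 5.4992], 'moment': [0.0137, -0.0105, 0.0061], 'width': 0.1526}
shift mm [-0.  -0.  -0.1] at [0.567  0.0336 0.1339] F [-0.9 -1.4  5.5]
yaw now 69.71 az 0.6652
```

```bash
python3 -m pendant '[[0,0,0,0,0,0,0.06],[0,0,0,0,0,0,0.06],[0,0,0,0,0,0,0.06],[0,0,0,0,0,0,0]]';python3 -c "
from h import *
st();plan([.567,.0336,.134],31.6)"
```

```text
t: 18.32
position: [0.567, 0.0336, 0.1339]
ee_rot: [0.0, 0.264, 0.965, -0.0]
wrist_force: [-0.2, 0.3, 5.2]
width: 0.153
{'t': 18.325, 'joint_pos': [-0.1373, 0.5695, 1.6603, -0.0004, 0.911, -1.1739], 'position': [0.567, 0.0336, 0.1339], 'ee_rot': [0.0004, 0.2638, 0.9646, -0.0001], 'wrist_force': [-0.2076, 0.2828, 5.2478], 'moment': [0.015, -0.0014, -0.0069], 'width': 0.1527}
shift mm [ 0.  -0.  -0.1] at [0.567  0.0336 0.1339] F [-0.2  0.3  5.2]
yaw now 59.4 az 0.4853
```

```bash
python3 -m pendant '[[0,0,0,0,0,0,0.06],[0,0,0,0,0,0,0.06],[0,0,0,0,0,0,0.06],[0,0,0,0,0,0,0.06],[0,0,0,0,0,0,0]]'; python3 -m pendant '[[0,0,0,0,0,0,0.06],[0,0,0,0,0,0,0.06],[0,0,0,0,0,0,0.06],[0,0,0,0,0,0,0.06],[0,0,0,0,0,0,0]]';python3 -m pendant '[[0,0,0,0,0,0,0],[0,0,0,0,0,0,0]]'; python3 -c "
from h import *
st();plan([.567,.0336,.134],31.6);shot('wrist','w6');shot('top','t6')
i=load('t6')['img'];cv2.imwrite('pics/c6.png',np.hstack([cv2.resize(load('w6')['img'],(480,360)),cv2.resize(i[190:290,200:288],(317,360))]))"
```

```text
t: 18.95
position: [0.5672, 0.0336, 0.1339]
ee_rot: [0.001, 0.377, 0.926, 0.0]
wrist_force: [-0.2, -0.7, 5.7]
width: 0.157
t: 19.58
position: [0.5673, 0.0336, 0.134]
ee_rot: [0.001, 0.486, 0.874, 0.0]
wrist_force: [-0.0, 0.5, 5.6]
width: 0.156
t: 19.82
position: [0.5673, 0.0336, 0.134]
ee_rot: [0.001, 0.486, 0.874, 0.0]
wrist_force: [-0.8, -0.2, 5.7]
width: 0.158
{'t': 19.825, 'joint_pos': [-0.1373, 0.5694, 1.66, -0.0001, 0.9108, -0.6941], 'position': [0.5673, 0.0336, 0.134], 'ee_rot': [0.0007, 0.4855, 0.8742, 0.0002], 'wrist_force': [-0.7585, -0.177, 5.6804], 'moment': [-0.0316, -0.0411, 0.0034], 'width': 0.1584}
shift mm [ 0.1 -0.3 -0. ] at [0.5673 0.0336 0.134 ] F [-0.8 -0.2  5.7]
yaw now 31.9 az 0.0053
```

View pics/c6.png

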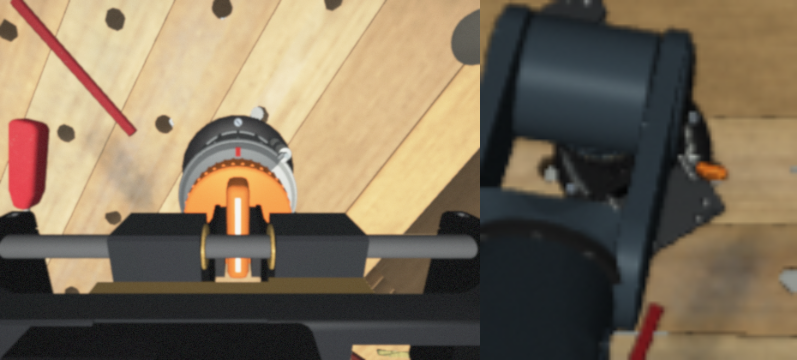

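The wrist view shows the bar and stripe at (238,180–275) pointing straight at the red mark at (238,153). I'll check the tab position against the closed position, then hand in.

Run:
```python
from h import *
d=load('t6');p=pt(d,264.4,237.8,.096);print('tab',p,'expected closed outer ~',[.542,-.033])
v=p[:2]-[.579,.086];print('r',np.hypot(*v),'opening deg approx',253.1-2-np.degrees(np.arctan2(v[1],v[0]))%360+4)
print(robot.hand_in())
st()
```

```text
tab [ 0.54168035 -0.03407066  0.096     ] expected closed outer ~ [0.542, -0.033]
r 0.12573670477091053 opening deg approx 2.3659787157763503
the job is handed in; nothing more can be done
None
the job is handed in; nothing more can be done
```

The filter case is closed. The cap is on the neck, turned clockwise to the half-way marks and still gripped there. I handed the job in about 20 s into the 64 s allowed; the hand-in reports no verdict.

- **Shell:** I pushed it by its tab to the hard stop, where the force rose to about 8 N with no more travel. In the last picture the tab top was within about 1 mm of its closed position. A rough angle from one pixel gave 2.4°, which is above the 1.7° (0.03 rad) limit. It used approximate offsets, so I give it less weight than the contact with the stop.
- **Cap:** It went on with no side load, then met the disc's spring at the expected height. It turned 45° freely, far from the lock.
- **Last readings:** The gripper heading puts the bar about 45° clockwise of the studs, and the wrist picture shows it pointing at the red mark. The cap origin should be about 104 mm above the bench, worked out from the gripper height. The spring was pushing back with about 6 N. The gripper read 13.8 mm open, which matches the bar, with the grip set at 55 N.
- **Bystanders:** I kept clear of the tin, bottle, brush and rule, but I did not measure their positions again at the end.

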